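# Load the pressure balance and set its plunger valve two turns off the stop

### The arm

A 6-joint arm with a two-finger parallel gripper is mounted at the origin on a cart in front of the work surface, level with it; the furniture and walls round the work are solid. World frame = base frame: x ahead of the robot, y to its left, z up, the work surface at z = 0. Lengths are in m, angles in rad, forces in N, time in s.
With the tool pointing down it reaches from about 0.25 to 0.725 m from the base axis. Payload 4 kg.
Tool frame: the origin (TCP) lies midway between the tips of the shut fingers; the grasp point (between the pads) lies 19 mm behind it (robot.pinch_z is the z of the grasp point in the tool frame, in m); z points along the fingers, y is the line along which they close (so a half turn about z gives the same grasp; the last joint's range is limited). The gripper opens to 85 mm and grips with 20 to 120 N. Pads are 22 mm wide; open, the fingers measure 114 mm over their backs; the gripper's body (76 mm by 85 mm) begins 54 mm behind the grasp point. The pads swing forward as they close: fully open they stand 13 mm farther back than shut.
Start: joints at [1.121, 0.241, 0.005, 1.335, 0, 1.571], TCP at [0.217, 0.45, 0.231] pointing down, gripper open.
Joint ranges: [-2.72, 2.72], [-1.05, 1.87], [-1.09, 1.28], [-1.99, 2.15], [-1.42, 1.44], [-3.14, 3.14]. Speed limits (rad/s): [2.79, 2.79, 3.14, 3.14, 3.14, 3.14].

### API

Orientations are given as a unit quaternion [x, y, z, w].
In Python, from rig import robot, cams gives the robot as it stands. The module is installed in compiled form; this text tells all that it offers.
- The arm moves only by the tool play_rows, never from a script. Its argument "commands" is a list of rows, each an object with "linear": the shift along the tool's x, y, z in m, a list of three; "delta_rot": the turn, a rotation vector about the tool's x, y, z in units of 6 degrees (1.0 is 6 degrees), a list of three. A call has exactly 10 rows; each row shifts and turns the commanded pose from where the row before left it, along the tool's axes as they then stand; what a row does not reach is not made up. A row lasts 1/8 s, in which the tool goes at most 62.5 mm and 10.7 degrees, less where a joint would pass 70% of its speed; a pose out of reach is approached as far as the arm can. A call with a gripper value outside its range is refused whole. "grip" is the opening, from -1 (shut) to 1 (fully open), set as the call begins (left out, the last holds). The fingers move at their own pace and stop on an object; the grip force is fixed at half the most. Time passes only in rows, so rows that do not move let the fingers close, or fill a call up. It gives the time, the measured TCP pose, the force, the opening and the grip force at its end, in the units of the state.
- robot.read_state(): the state, without advancing time (a new reading comes with each control period).
- cams.camera(name): name is "scene" or "top" or "wrist"; returns (picture, depth): 384x512x3 uint8, red, green, blue; 384x512 float32, m along the optical axis (not along the pixel's ray), 0 where there is no reading.
- cams.get_calibration(name): a dict with "fov_y" (degrees; the focal length in pixels is half the picture's height over the tangent of half this angle, whatever the lens; pixels are square), "cx", "cy" (the principal point, pixels), "world_from_camera" (4x4, takes a point from camera to world coordinates). Camera axes: x right, y down, z forward; pixel columns grow to the right and rows downward; lengths in m; the calibration is good to about 2 mm. A picture is of the moment at which its call begins: read the wrist's pose just before it. get_calibration takes no time and is no camera call; for the wrist camera it gives the pose at the moment of the call.
- robot.finish_job(): hands the job in; it is judged then, once.
The state is a dict: "clock": time; "joint_pos": joint angles; "qvel": joint speeds; "joint_efforts": joint torques, N m; "position": TCP position; "ee_rot": TCP orientation; "wrist_force": force on the tool from outside, world axes, zero at the start; "wrist_torque": the same for the moment, N m; "opening": finger opening in m; "gripper_force": force on a finger pad.
Only numpy, scipy, OpenCV 4.12 (cv2) and the standard library are available. Lean on these libraries where they do the work, as an engineer would, in place of code of your own. Each camera call takes 0.05 s, during which the arm holds its last target. There are 200 camera calls.

### The job

Load the pressure balance for a reading: set the large steel ring mass down gently, over the post and flat on the piston's small round carrier, and let go of it. Then crank the valve wheel clockwise until it comes to its stop, back it off anticlockwise exactly two full turns so that the piston sinks to mid-float, and finish there still gripping the crank handle so that the wheel cannot creep while the reading is taken. Leave the brass mass, the dropper bottle and the loupe where they are.

Things in the scene. Friction and masses are not known exactly. Their poses are not given: they have to be found in the camera images.
- ring_mass: large bright steel ring mass, loose, 0.36 to 0.59 kg: 60 mm outside diameter, 24 mm high, 18 mm bore right through; lies flat on the black mat (3 mm thick). Origin at the centre of its underside, z up along its axis
- piston_seat (a point): centre of the top face of the piston's round steel carrier (42 mm diameter, about 0.1 m above the bench), the seat for the ring mass. A 14 mm post stands up 26 mm from it, its upper 9 mm tapering to 6 mm. Below is a 44 mm cylinder. The valve moves the carrier: highest with the valve at its stop, 3 mm lower for each turn backed off. z up
- valve_wheel (a joint): angle of the valve wheel about its vertical axis, rad: 0 at the hard closed stop, growing anticlockwise seen from above (backing off), at most 20.4; two turns off the stop is 12.57. Starts between 2.5 and 7.5. Friction of 0.22 N m (4.5 N at the handle) holds it where it is left. The dark rim, 128 mm across, keeps its height, top 118 mm above the bench; the brass stem in the hub ends below 138 mm
- wheel_centre (a point): fixed point on the wheel's vertical axis, 155 mm above the bench, level with the middle of the crank handle
- crank_handle: black upright revolving grip on the wheel's rim, 22 mm diameter, 57 mm high, straight from 12 to 46 mm above its foot; its axis is 50 mm from the wheel's axis. It spins freely about its own axis, so a gripper can keep its orientation while carrying it round. Origin at the centre of its foot, 122.5 mm above the bench, z up
- pressure_balance: the fixed bench instrument with piston, gauge and valve: grey base 124 x 292 mm, its top 34 mm above the bench; gauge and manifold between piston and valve, below 100 mm. Origin at the centre of its underside; x to its back, y along its length to the piston. Wheel axis at x 5, y -78 mm; piston axis at x 0, y 82 mm; the wheel's value 0 puts the handle towards +x
- brass_mass: smaller brass ring mass on the same mat, loose, 42 mm diameter, 14 mm high; origin under its centre; to be left alone
- dropper_bottle: white dropper bottle with red tip, loose, 34 mm diameter, 97 mm high; origin under its centre; to be left alone
- loupe: black eye loupe, loose, 34 mm diameter, 36 mm high; origin under its centre; to be left alone

How it is judged:
On the way, in this order (a step that is already met when the one before it is completed fails the run):
1. the steel ring mass sits over the post, flat on the piston's carrier, and the fingers have let go of it (horizontal distance between ring_mass and piston_seat below 0.004 m and z of ring_mass in the frame of piston_seat below 0.002 m and angle between ring_mass's own z axis and vertical below 0.06 rad and contact force between the fingers and ring_mass below 0.1 N), for 0.2 s.
2. the valve wheel is at its closed stop (value of joint valve_wheel below 0.1 rad), for 0.1 s.
At the end, for the whole second after the job is handed in: the valve wheel stands still two turns off its stop (within 0.2 rad, about 11 degrees), the fingers grip the crank handle (contact force above 8 N), and the steel ring mass rests flat on the piston's carrier over the post, untouched by the robot (value of joint valve_wheel between 12.366 and 12.766 rad and velocity of joint valve_wheel between -0.1 and 0.1 rad/s and contact force between the fingers and crank_handle above 8 N and horizontal distance between ring_mass and piston_seat below 0.004 m and z of ring_mass in the frame of piston_seat below 0.002 m and angle between ring_mass's own z axis and vertical below 0.06 rad and contact force between the arm and ring_mass below 0.1 N); the arm keeps its last pose, push and grip.
It fails at once if the ring mass is dropped or flung (it falls free of the fingers faster than 0.5 m/s) (linear speed of ring_mass above 0.5 m/s and contact force between the fingers and ring_mass below 0.1 N).
It fails at once if the brass mass, the dropper bottle or the loupe is moved more than 20 mm (distance of any of brass_mass, dropper_bottle, loupe from where it was at the start of the episode above 0.02 m).
It also fails if it takes over 72 s, if anything falls off the work surface, if the arm or the gripper's body presses on something with over 40 N, if the wrist force passes 120 N, or if a joint passes its speed limit or range.

## Working session

There is one attempt and no reset: what is moved stays moved. The work goes in short steps, Python scripts to look and compute and a tool call to move; the robot and the scene stay as the last step left them, time stands still between calls to the robot, and variables do not carry over. Pictures are saved under pics/ and viewed, at most 10 in all, crops included, and the job is handed in when it is done.

Besides the shell and the picture viewer there is one more tool, called after "Request:" as name([rows], argument=value, ...), one row to a line, values as JSON. play_rows: Moves the arm, as the interface text tells. Its arguments: {"type":"object","properties":{"commands":{"type":"array"},"grip":{"type":"number"}},"required":["commands"]}

```bash
mkdir -p pics; cat > h.py <<'E'
import numpy as np, cv2
from rig import robot, cams
def snap(n,f):
    im,d=cams.camera(n); c=cams.get_calibration(n)
    cv2.imwrite(f'pics/{f}.png',im[:,:,::-1]); np.savez(f'pics/{f}.npz',im=im,d=d,T=c['world_from_camera'],k=[192/np.tan(np.radians(c['fov_y']/2)),c['cx'],c['cy']])
def load(f):
    z=np.load(f'pics/{f}.npz'); d=z['d']; f_,cx,cy=z['k']
    v,u=np.mgrid[:384,:512]; P=np.stack([(u-cx)/f_*d,(v-cy)/f_*d,d],-1)
    T=z['T']; return z['im'],d,P@T[:3,:3].T+T[:3,3]
E
python3 - <<'E'
from h import *
snap('top','t0'); snap('scene','s0')
s=robot.read_state(); print(s); print(robot.pinch_z)
for n in('top','scene','wrist'): print(cams.get_calibration(n))
a=cv2.imread('pics/t0.png'); cv2.imwrite('pics/t0b.png',cv2.resize(a,(800,600)))
a=cv2.imread('pics/s0.png'); cv2.imwrite('pics/s0b.png',cv2.resize(a,(800,600)))
E
```

```text
{'clock': 0.1, 'joint_pos': array([ 1.12099924e+00,  2.41328291e-01,  3.86825488e-03,  1.33518068e+00,
       -2.23752409e-05,  1.57079341e+00]), 'qvel': array([-0.00029524, -0.00028195,  0.00364742,  0.000432  , -0.00078528,
        0.00038123]), 'joint_efforts': array([-5.10819809e-04, -3.73138261e+01,  2.53010184e+01,  1.08721710e-02,
       -2.58320324e-05,  3.37399186e-06]), 'position': array([0.21715697, 0.44976649, 0.23051018]), 'ee_rot': array([ 2.23005935e-01,  9.74816651e-01, -9.01462768e-04, -1.94751125e-04]), 'wrist_force': array([-0.23092969, -0.15518704, -0.31930868]), 'wrist_torque': array([-0.051176  ,  0.03668304,  0.05638503]), 'gripper_force': 0.0, 'opening': 0.08517648502417267}
-0.0187
{'fov_y': 51.246121067331785, 'cx': 260.4623380919688, 'cy': 188.29059984336075, 'world_from_camera': array([[-3.42882865e-02, -9.74261927e-01,  2.22795896e-01,
         2.54152559e-01],
       [-9.99411604e-01,  3.32311844e-02, -8.49312627e-03,
         5.29057258e-03],
       [ 8.70758059e-04, -2.22956019e-01, -9.74828116e-01,
         1.01489903e+00],
       [ 0.00000000e+00,  0.00000000e+00,  0.00000000e+00,
         1.00000000e+00]])}
{'fov_y': 51.6482162679147, 'cx': 258.00966776707696, 'cy': 191.09097468557405, 'world_from_camera': array([[ 0.85823703, -0.29352915,  0.42103424, -0.04062208],
       [-0.51271692, -0.52781358,  0.67715152, -0.7456464 ],
       [ 0.02346388, -0.79702789, -0.60348652,  0.78140137],
       [ 0.        ,  0.        ,  0.        ,  1.        ]])}
{'fov_y': 67.77674937946374, 'cx': 254.5212762498846, 'cy': 191.71359771345388, 'world_from_camera': array([[ 0.43458146,  0.86113176,  0.26380116,  0.1498123 ],
       [ 0.90063168, -0.41511904, -0.12860307,  0.48181815],
       [-0.0012353 ,  0.2934762 , -0.95596558,  0.37353032],
       [ 0.        ,  0.        ,  0.        ,  1.        ]])}
```

View pics/t0b.png

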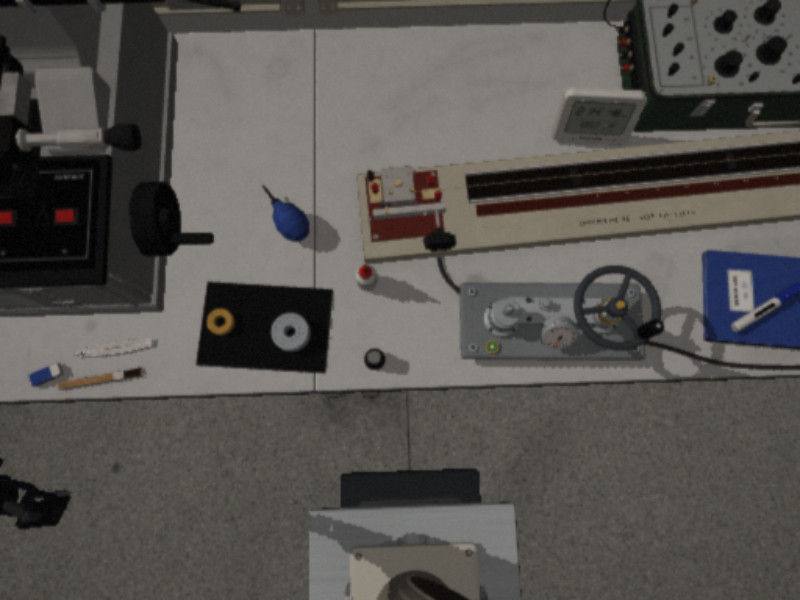

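View pics/s0b.png

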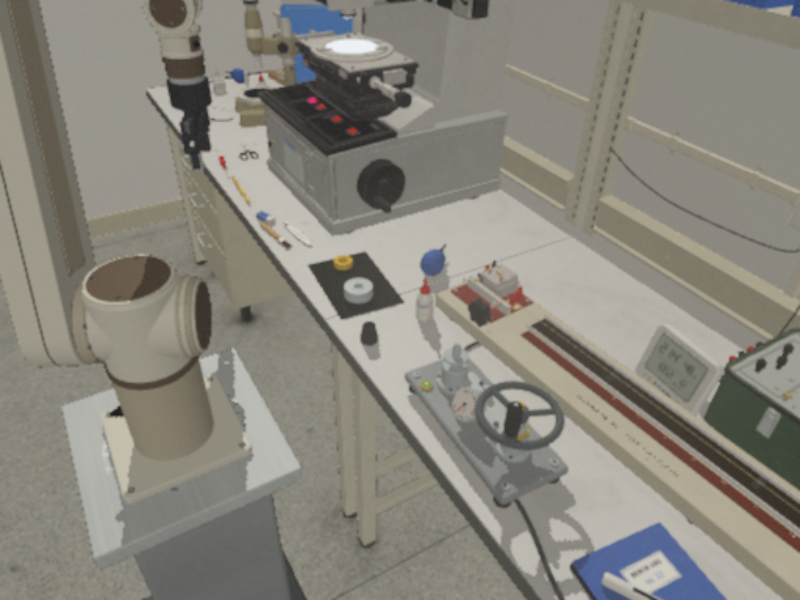

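The top view shows the ring at (290,332), the piston at (507,317), the wheel hub at (618,307) and the handle at (650,327), all at 800 px scale. Next I measure them with depth.

```bash
python3 - <<'E'
from h import *
im,d,P=load('t0')
def box(u0,u1,v0,v1,z0,z1):
    Q=P[v0:v1,u0:u1].reshape(-1,3); m=(Q[:,2]>z0)&(Q[:,2]<z1)&(d[v0:v1,u0:u1].ravel()>0); return Q[m]
def circ(n,Q):
    (c,r)=cv2.minEnclosingCircle(Q[:,:2].astype(np.float32)); print(n,len(Q),'mec',np.round(c,4),round(r,4),'mean',Q.mean(0).round(4),'zmed',np.median(Q[:,2]).round(4))
circ('mat',box(150,180,185,230,-.01,.01))
circ('bench',box(215,225,190,220,-.02,.02))
circ('ring',box(168,204,196,228,.02,.04))
circ('brass',box(128,154,192,218,.011,.03))
circ('bottle',box(220,245,160,186,.03,.12))
circ('loupe',box(228,250,215,240,.02,.05))
circ('carrier',box(305,340,185,216,.085,.12))
circ('post',box(305,340,185,216,.115,.14))
circ('rim',box(360,425,165,228,.105,.123))
circ('handle',box(400,432,195,220,.16,.2))
circ('base',box(290,420,175,235,.025,.045))
Q=box(290,420,175,235,.025,.045); print(cv2.minAreaRect(Q[:,:2].astype(np.float32)))
for v in range(190,216,2): print(v,(P[v,306:342:2,2]*1000).round().astype(int))
E
```

```text
mat 1251 mec [0.4453 0.2446] 0.0696 mean [0.4457 0.2463 0.0042] zmed 0.0043
bench 295 mec [0.4474 0.1036] 0.0401 mean [0.4471 0.1033 0.001 ] zmed 0.0011
ring 420 mec [0.4261 0.1863] 0.0302 mean [0.4256 0.186  0.0276] zmed 0.0276
brass 185 mec [0.4485 0.3022] 0.0216 mean [0.4477 0.302  0.0175] zmed 0.0175
bottle 253 mec [0.5216 0.0529] 0.0323 mean [0.5183 0.0574 0.0552] zmed 0.0516
loupe 60 mec [0.3791 0.0532] 0.0151 mean [0.3769 0.052  0.03  ] zmed 0.0292
carrier 234 mec [ 0.432  -0.1506] 0.0209 mean [ 0.4312 -0.1497  0.1004] zmed 0.0989
post 27 mec [ 0.43   -0.1502] 0.0059 mean [ 0.4316 -0.1497  0.1213] zmed 0.1198
rim 1074 mec [ 0.4309 -0.3102] 0.0647 mean [ 0.4318 -0.3058  0.1173] zmed 0.1175
handle 100 mec [ 0.3895 -0.3384] 0.0108 mean [ 0.3888 -0.3362  0.1751] zmed 0.1766
base 3319 mec [ 0.4286 -0.2315] 0.1556 mean [ 0.4239 -0.2142  0.0347] zmed 0.0346
((0.4289768934249878, -0.23203201591968536), (0.29157984256744385, 0.12501725554466248), 87.66873931884766)
190 [36 32 35 36 37 36 35 37 35 33 56 57 59 55 56 54 58 55]
192 [ 33  34  37  34  36  34  36 100  98  98  99 100  58  56  57  58  62  56]
194 [ 35  34  33  35  35  46  98 100 100  98  99  98 100  54  55  57  57  55]
196 [ 33  36  36  37  44  99 100  98 100 120 128  99  97 100  57  56  54  58]
198 [ 38  35  37  44  67  99  99  96 109 120 127 119 102  99  59  58  59  57]
200 [ 35  33  43  49  76  99  95  98 105 117 119 100  99  95  57  57  57  53]
202 [ 34  34  45  48  77  96  96  98  97  98  97  99  98 101  61  56  56  55]
204 [ 35  36  43  48  74  77  99  98  99 100 100  98 102  56  59  58  56  57]
206 [ 36  32  44  46  64  77  77 100  97  97 101  98  97  56  53  56  55  56]
208 [  35   32   41   47 1015   66   77   76   79   99   96   78   46   36
   37   29   36   34]
210 [33 36 36 43 46 51 61 73 75 77 66 46 42 38 35 33 33 31]
212 [37 35 31 32 44 43 45 47 48 48 44 46 34 37 35 34 32 34]
214 [33 36 34 34 38 43 43 41 43 43 42 36 33 35 37 34 34 36]
```

Everything is measured. The wheel is at about 3.76 rad, and the base yaw is about -2.2°. I'll turn the tool so its closing line lies along world x, then go above the ring.

Request:
play_rows([
  {"linear":[0,0,0],"delta_rot":[0,0,1.53]},
  {"linear":[0,0,0],"delta_rot":[0,0,1.53]},
  {"linear":[0,0,0],"delta_rot":[0,0,1.53]},
  {"linear":[0,0,0],"delta_rot":[0,0,1.53]},
  {"linear":[0,0,0],"delta_rot":[0,0,1.53]},
  {"linear":[0,0,0],"delta_rot":[0,0,1.53]},
  {"linear":[0,0,0],"delta_rot":[0,0,1.53]},
  {"linear":[-0.044,0.035,0],"delta_rot":[0,0,0]},
  {"linear":[-0.044,0.035,0],"delta_rot":[0,0,0]},
  {"linear":[-0.044,0.035,0],"delta_rot":[0,0,0]},
], grip=1)

```text
clock: 1.35
position: [0.3228, 0.3168, 0.2309]
ee_rot: [0.707, 0.707, -0.0, 0.0]
wrist_force: [0.7, 0.4, 1.1]
opening: 0.0853
gripper_force: 0.0
```

Request:
play_rows([
  {"linear":[-0.044,0.035,0],"delta_rot":[0,0,0]},
  {"linear":[-0.044,0.035,0],"delta_rot":[0,0,0]},
  {"linear":[-0.044,0.034,0],"delta_rot":[0,0,0]},
  {"linear":[0,0,0.03],"delta_rot":[0,0,0]},
  {"linear":[0,0,0.03],"delta_rot":[0,0,0]},
  {"linear":[0,0,0.03],"delta_rot":[0,0,0]},
  {"linear":[0,0,0.03],"delta_rot":[0,0,0]},
  {"linear":[0,0,0],"delta_rot":[0,0,0]},
  {"linear":[0,0,0],"delta_rot":[0,0,0]},
  {"linear":[0,0,0],"delta_rot":[0,0,0]},
])

```text
clock: 2.6
position: [0.4273, 0.1866, 0.1127]
ee_rot: [0.707, 0.707, 0.001, 0.001]
wrist_force: [-0.2, 0.3, 0.7]
opening: 0.0856
gripper_force: 0.0
```

```bash
python3 - <<'E'
from h import *
s=robot.read_state(); print(s['clock'],s['position'],s['ee_rot'],s['wrist_force'])
snap('wrist','w1')
im,d,P=load('w1')
for z0,z1 in((-.005,.008),(.021,.034)):
    m=(d>0)&(P[...,2]>z0)&(P[...,2]<z1)&(abs(P[...,0]-.426)<.045)&(abs(P[...,1]-.186)<.045)
    Q=P[m]; print(len(Q),Q.mean(0),np.median(Q[:,2]), cv2.minEnclosingCircle(Q[:,:2].astype(np.float32)))
cv2.imwrite('pics/w1b.png',cv2.resize(im[:,:,::-1],(640,480)))
E
```

```text
2.6 [0.42730213 0.18664644 0.11271813] [7.07278614e-01 7.06933559e-01 1.28301645e-03 5.09850928e-04] [-0.2304165   0.32865524  0.66542508]
5425 [0.42580657 0.19383623 0.00332055] 0.0033040772348691405 ((0.4261963367462158, 0.18620061874389648), 0.06326202303171158)
3508 [0.4262164  0.18715034 0.02681048] 0.02688141338874564 ((0.42623966932296753, 0.18570105731487274), 0.030186455696821213)
```

View pics/w1b.png

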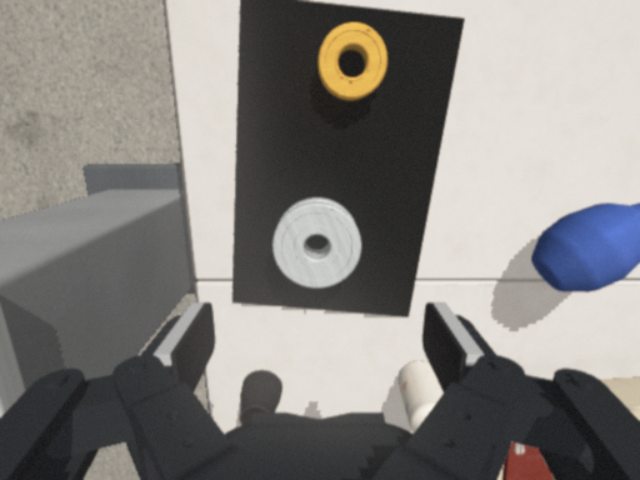

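The wrist view shows the ring at (317,243), between the fingers and in agreement with the top view. I descend with a -1 mm shift in both x and y.

Request:
play_rows([
  {"linear":[-0.001,-0.001,0.025],"delta_rot":[0,0,0]},
  {"linear":[0,0,0.025],"delta_rot":[0,0,0]},
  {"linear":[0,0,0.025],"delta_rot":[0,0,0]},
  {"linear":[0,0,0.015],"delta_rot":[0,0,0]},
  {"linear":[0,0,0.01],"delta_rot":[0,0,0]},
  {"linear":[0,0,0.006],"delta_rot":[0,0,0]},
  {"linear":[0,0,0.003],"delta_rot":[0,0,0]},
  {"linear":[0,0,0.002],"delta_rot":[0,0,0]},
  {"linear":[0,0,0],"delta_rot":[0,0,0]},
  {"linear":[0,0,0],"delta_rot":[0,0,0]},
])

```text
clock: 3.9
position: [0.4255, 0.1853, 0.0006]
ee_rot: [0.707, 0.707, 0.0, 0.0]
wrist_force: [-0.9, 0.6, -0.4]
opening: 0.0851
gripper_force: 0.0
```

Request:
play_rows([
  {"linear":[0,0,0],"delta_rot":[0,0,0]},
  {"linear":[0,0,0],"delta_rot":[0,0,0]},
  {"linear":[0,0,0],"delta_rot":[0,0,0]},
  {"linear":[0,0,0],"delta_rot":[0,0,0]},
  {"linear":[0,0,0],"delta_rot":[0,0,0]},
  {"linear":[0,0,0],"delta_rot":[0,0,0]},
  {"linear":[0,0,0],"delta_rot":[0,0,0]},
  {"linear":[0,0,0],"delta_rot":[0,0,0]},
  {"linear":[0,0,0],"delta_rot":[0,0,0]},
  {"linear":[0,0,0],"delta_rot":[0,0,0]},
], grip=-1)

```text
clock: 5.15
position: [0.4257, 0.1852, 0.0012]
ee_rot: [0.707, 0.707, 0.001, 0.0]
wrist_force: [-0.9, -1.2, 6.9]
opening: 0.0585
gripper_force: 63.2
```

Request:
play_rows([
  {"linear":[0,0,-0.01],"delta_rot":[0,0,0]},
  {"linear":[0,0,-0.025],"delta_rot":[0,0,0]},
  {"linear":[0,0,-0.03],"delta_rot":[0,0,0]},
  {"linear":[0,0,-0.035],"delta_rot":[0,0,0]},
  {"linear":[0,0,-0.035],"delta_rot":[0,0,0]},
  {"linear":[0,0,-0.025],"delta_rot":[0,0,0]},
  {"linear":[-0.02,0,0],"delta_rot":[0,0,0]},
  {"linear":[-0.035,0.001,0],"delta_rot":[0,0,0]},
  {"linear":[-0.045,0.001,0],"delta_rot":[0,0,0]},
  {"linear":[-0.045,0.001,0],"delta_rot":[0,0,0]},
])

```text
clock: 6.4
position: [0.4273, 0.039, 0.1601]
ee_rot: [0.707, 0.707, -0.0, -0.0]
wrist_force: [0.5, 0.1, -4.6]
opening: 0.0588
gripper_force: 65.6
```

Request:
play_rows([
  {"linear":[-0.045,0.001,0],"delta_rot":[0,0,0]},
  {"linear":[-0.045,0.001,0],"delta_rot":[0,0,0]},
  {"linear":[-0.045,0.001,0],"delta_rot":[0,0,0]},
  {"linear":[-0.035,0,0],"delta_rot":[0,0,0]},
  {"linear":[-0.02,0,0],"delta_rot":[0,0,0]},
  {"linear":[0,0,0],"delta_rot":[0,0,0]},
  {"linear":[0,0,0],"delta_rot":[0,0,0]},
  {"linear":[0,0,0],"delta_rot":[0,0,0]},
  {"linear":[0,0,0],"delta_rot":[0,0,0]},
  {"linear":[0,0,0],"delta_rot":[0,0,0]},
])

```text
clock: 7.65
position: [0.4311, -0.1494, 0.1604]
ee_rot: [0.707, 0.707, 0.0, 0.0]
wrist_force: [0.1, 0.2, -3.7]
opening: 0.0588
gripper_force: 65.6
```

```bash
python3 - <<'E'
from h import *
s=robot.read_state(); print(s['clock'],s['position'],s['ee_rot'],s['wrist_force'],s['opening'])
p=s['position']
snap('wrist','w2'); snap('scene','s2')
im,d,P=load('w2')
m=(d>0)&(abs(P[...,2]-(p[2]+.0258))<.006)&(abs(P[...,0]-p[0])<.04)&(abs(P[...,1]-p[1])<.05)
Q=P[m]; print(len(Q),Q.mean(0),cv2.minEnclosingCircle(Q[:,:2].astype(np.float32)))
# top face plane
A=np.c_[Q[:,:2]-p[:2],np.ones(len(Q))]; print('plane',np.linalg.lstsq(A,Q[:,2],rcond=None)[0])
m=(d>0)&(P[...,2]>.09)&(P[...,2]<.13)&(abs(P[...,0]-.4315)<.03)&(abs(P[...,1]+.15)<.03)
print(m.sum())
a=cv2.imread('pics/s2.png'); cv2.imwrite('pics/c2.png',np.hstack([cv2.resize(im[:,:,::-1],(400,300)),cv2.resize(a[170:320,230:430],(400,300))]))
E
```

```text
7.65 [ 0.43113089 -0.14938989  0.16035925] [7.06964615e-01 7.07248919e-01 1.42252049e-05 1.76697777e-05] [ 0.05227679  0.15215749 -3.74163905] 0.058836100813672236
11640 [ 0.43104061 -0.14626354  0.18596531] ((0.43114981055259705, -0.14301317930221558), 0.04006744921207428)
plane [-0.00023138 -0.0079581   0.18599017]
479
```

View pics/c2.png

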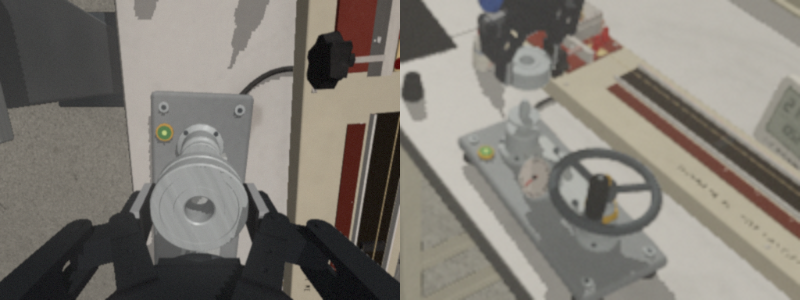

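The ring is held level over the carrier. I measure the ring and carrier centres precisely.

```bash
python3 - <<'E'
from h import *
from scipy.optimize import least_squares
im,d,P=load('w2'); p=np.array([.4311,-.1494])
m=(d>0)&(abs(P[...,2]-.1862)<.004)
def fit(Q,r):
    f=least_squares(lambda c:np.hypot(*(Q-c).T)-r,Q.mean(0),loss='soft_l1',f_scale=.001); return f.x,np.sqrt(np.mean(f.fun**2)) 
# outer edge per angle and bore edge per angle
Q=P[m][:,:2]
for it in range(1):
    rel=Q-p; a=np.degrees(np.arctan2(rel[:,1],rel[:,0])); r=np.hypot(*rel.T)
    out=[];inn=[]
    for t in range(-180,180,6):
        k=(abs(a-t)<3)&(r<.036)
        if k.sum()<20: continue
        if abs(np.sin(np.radians(t)))>.6: out.append(Q[k][np.argsort(r[k])[-3:]].mean(0))
        inn.append(Q[k][np.argsort(r[k])[:3]].mean(0))
    out,inn=np.array(out),np.array(inn)
    print('outer',fit(out,.030),'bore',fit(inn,.009),np.hypot(*(inn-inn.mean(0)).T).round(4))
# carrier from wrist
m=(d>0)&(P[...,2]>.094)&(P[...,2]<.103)&(abs(P[...,0]-.4315)<.03)&(abs(P[...,1]+.15)<.03)
Q=P[m]; print('carrier',len(Q),np.median(Q[:,2]),Q.min(0),Q.max(0))
rel=Q[:,:2]-p; a=np.degrees(np.arctan2(rel[:,1],rel[:,0])); r=np.hypot(*rel.T); o=[]
for t in range(0,181,6):
    k=abs(a-t)<3
    if k.sum()>5: o.append(Q[k][np.argsort(r[k])[-2:],:2].mean(0))
print(len(o),fit(np.array(o),.021))
im,d,P=load('t0'); c=np.array([.4315,-.15])
m=(d>0)&(P[...,2]>.094)&(P[...,2]<.105)&(np.hypot(P[...,0]-c[0],P[...,1]-c[1])<.025)
Q=P[m][:,:2];h=cv2.convexHull(Q.astype(np.float32))[:,0]; print('top carrier',fit(h,.0205),np.median(P[m][:,2]))
m=(d>0)&(P[...,2]>.121)&(P[...,2]<.14)&(np.hypot(P[...,0]-c[0],P[...,1]-c[1])<.025);print('post',P[m].mean(0),m.sum())
E
```

```text
outer (array([ 0.43100251, -0.14862312]), np.float64(0.0003397895465708184)) bore (array([ 0.43105551, -0.14856937]), np.float64(0.00033830867519206594)) [0.0095 0.009  0.009  0.0088 0.009  0.0089 0.0089 0.0089 0.0089 0.0086
 0.0088 0.0087 0.0088 0.0088 0.0089 0.0088 0.0088 0.0087 0.0089 0.0086
 0.0087 0.0087 0.0088 0.0091 0.0089 0.0088 0.0088 0.0089 0.009  0.009
 0.0091 0.0093 0.0098 0.0092 0.0091 0.0099 0.0093 0.0097 0.0097 0.0092
 0.0098 0.0094 0.0099 0.0092 0.0091 0.0089 0.0103 0.0099 0.0095 0.0091
 0.0098 0.0095 0.0103 0.0095 0.009  0.0097 0.0094 0.0094 0.0097 0.0092]
carrier 476 0.09835156395577879 [ 0.41388762 -0.14510951  0.09430129] [ 0.45207827 -0.13077871  0.10029614]
23 (array([ 0.43245485, -0.1521494 ]), np.float64(0.00019422542202116662))
top carrier (array([ 0.43223379, -0.1503958 ]), np.float64(0.00030323015116298787)) 0.09874339018030387
post [ 0.43145037 -0.14978561  0.12501715] 12
```

Request:
play_rows([
  {"linear":[-0.0025,0.0012,0.01],"delta_rot":[0,0,0]},
  {"linear":[0,0,0.015],"delta_rot":[0,0,0]},
  {"linear":[0,0,0.008],"delta_rot":[0,0,0]},
  {"linear":[0,0,0],"delta_rot":[0,0,0]},
  {"linear":[0,0,0.003],"delta_rot":[0,0,0]},
  {"linear":[0,0,0.003],"delta_rot":[0,0,0]},
  {"linear":[0,0,0.003],"delta_rot":[0,0,0]},
  {"linear":[0,0,0.003],"delta_rot":[0,0,0]},
  {"linear":[0,0,0],"delta_rot":[0,0,0]},
  {"linear":[0,0,0],"delta_rot":[0,0,0]},
])

```text
clock: 9.0
position: [0.4323, -0.1524, 0.1154]
ee_rot: [0.707, 0.707, 0.0, 0.0]
wrist_force: [-0.1, 0.0, -3.5]
opening: 0.0584
gripper_force: 65.6
```

```bash
python3 - <<'E'
from h import *
s=robot.read_state(); print(s['clock'],s['position'],s['wrist_force'],s['wrist_torque'])
snap('wrist','w3')
a=cv2.imread('pics/w3.png'); cv2.imwrite('pics/c3.png',cv2.resize(a[180:350,160:350],(760,680))[:600])
E
```

```text
9.0 [ 0.43234172 -0.15235057  0.11535182] [-0.08093425  0.01306839 -3.50148553] [ 0.00114951 -0.02334379  0.00900106]
```

View pics/c3.png

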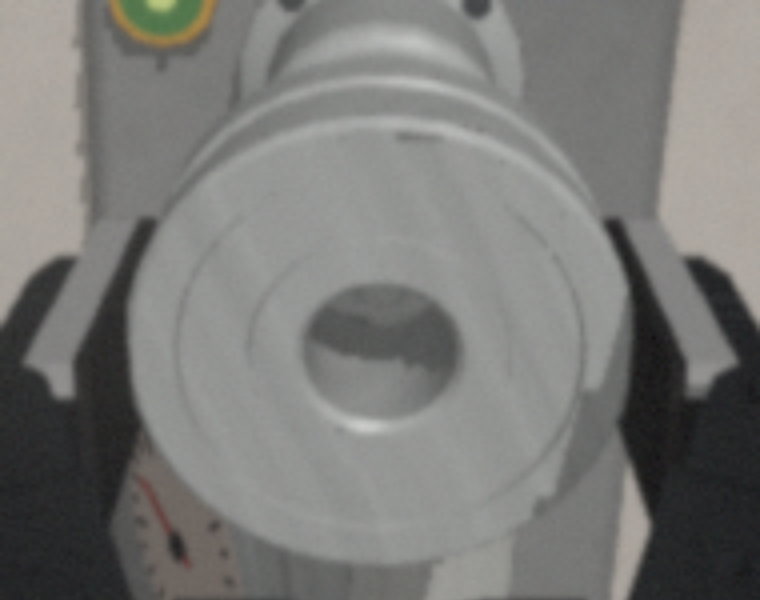

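The bore is centred sideways on the post, there is no contact force, and the ring is already below the post top. I continue down slowly.

Request:
play_rows([
  {"linear":[0,0,0.002],"delta_rot":[0,0,0]},
  {"linear":[0,0,0.002],"delta_rot":[0,0,0]},
  {"linear":[0,0,0.002],"delta_rot":[0,0,0]},
  {"linear":[0,0,0.002],"delta_rot":[0,0,0]},
  {"linear":[0,0,0.002],"delta_rot":[0,0,0]},
  {"linear":[0,0,0.002],"delta_rot":[0,0,0]},
  {"linear":[0,0,0.002],"delta_rot":[0,0,0]},
  {"linear":[0,0,0.002],"delta_rot":[0,0,0]},
  {"linear":[0,0,0],"delta_rot":[0,0,0]},
  {"linear":[0,0,0],"delta_rot":[0,0,0]},
])

```text
clock: 10.3
position: [0.4323, -0.1524, 0.0993]
ee_rot: [0.707, 0.707, 0.0, 0.0]
wrist_force: [0.7, 0.7, -3.5]
opening: 0.0587
gripper_force: 65.6
```

Next, slow 0.5 mm steps until it touches.

Request:
play_rows([
  {"linear":[0,0,0.0005],"delta_rot":[0,0,0]},
  {"linear":[0,0,0.0005],"delta_rot":[0,0,0]},
  {"linear":[0,0,0.0005],"delta_rot":[0,0,0]},
  {"linear":[0,0,0.0005],"delta_rot":[0,0,0]},
  {"linear":[0,0,0],"delta_rot":[0,0,0]},
  {"linear":[0,0,0.0005],"delta_rot":[0,0,0]},
  {"linear":[0,0,0],"delta_rot":[0,0,0]},
  {"linear":[0,0,0.0005],"delta_rot":[0,0,0]},
  {"linear":[0,0,0],"delta_rot":[0,0,0]},
  {"linear":[0,0,0],"delta_rot":[0,0,0]},
])

```text
clock: 11.55
position: [0.4323, -0.1524, 0.0965]
ee_rot: [0.707, 0.707, 0.0, 0.0]
wrist_force: [-1.2, 0.1, -1.3]
opening: 0.0584
gripper_force: 65.9
```

Request:
play_rows([
  {"linear":[0,0,0.0004],"delta_rot":[0,0,0]},
  {"linear":[0,0,0],"delta_rot":[0,0,0]},
  {"linear":[0,0,0.0004],"delta_rot":[0,0,0]},
  {"linear":[0,0,0],"delta_rot":[0,0,0]},
  {"linear":[0,0,0],"delta_rot":[0,0,0]},
  {"linear":[0,0,0],"delta_rot":[0,0,0]},
  {"linear":[0,0,0],"delta_rot":[0,0,0]},
  {"linear":[0,0,0],"delta_rot":[0,0,0]},
  {"linear":[0,0,0],"delta_rot":[0,0,0]},
  {"linear":[0,0,0],"delta_rot":[0,0,0]},
])

```text
clock: 12.8
position: [0.4323, -0.1524, 0.0964]
ee_rot: [0.707, 0.707, 0.0, 0.0]
wrist_force: [-3.8, 1.3, 7.0]
opening: 0.0584
gripper_force: 66.6
```

It is seated: the force is up and the height matches the carrier. I release.

Request:
play_rows([
  {"linear":[0,0,0],"delta_rot":[0,0,0]},
  {"linear":[0,0,0],"delta_rot":[0,0,0]},
  {"linear":[0,0,0],"delta_rot":[0,0,0]},
  {"linear":[0,0,0],"delta_rot":[0,0,0]},
  {"linear":[0,0,0],"delta_rot":[0,0,0]},
  {"linear":[0,0,0],"delta_rot":[0,0,0]},
  {"linear":[0,0,0],"delta_rot":[0,0,0]},
  {"linear":[0,0,0],"delta_rot":[0,0,0]},
  {"linear":[0,0,0],"delta_rot":[0,0,0]},
  {"linear":[0,0,0],"delta_rot":[0,0,0]},
], grip=1)

```text
clock: 14.05
position: [0.4323, -0.1524, 0.0955]
ee_rot: [0.707, 0.707, 0.0, 0.0]
wrist_force: [0.6, -0.0, -0.6]
opening: 0.085
gripper_force: 0.0
```

Request:
play_rows([
  {"linear":[0,0,-0.005],"delta_rot":[0,0,0]},
  {"linear":[0,0,-0.01],"delta_rot":[0,0,0]},
  {"linear":[0,0,-0.02],"delta_rot":[0,0,0]},
  {"linear":[0,0,-0.03],"delta_rot":[0,0,0]},
  {"linear":[0,0,-0.03],"delta_rot":[0,0,0]},
  {"linear":[0,0,-0.03],"delta_rot":[0,0,0]},
  {"linear":[0,0,0],"delta_rot":[0,0,0]},
  {"linear":[0,0,0],"delta_rot":[0,0,0]},
  {"linear":[0,0,0],"delta_rot":[0,0,0]},
  {"linear":[0,0,0],"delta_rot":[0,0,0]},
])

```text
clock: 15.3
position: [0.4317, -0.1521, 0.2196]
ee_rot: [0.707, 0.707, -0.0, -0.001]
wrist_force: [0.8, -0.4, -0.0]
opening: 0.0857
gripper_force: 0.0
```

```bash
python3 - <<'E'
from h import *
s=robot.read_state(); print(s['clock'],s['position'],s['wrist_force'])
snap('wrist','w4'); snap('top','t4')
im,d,P=load('w4')
m=(d>0)&(abs(P[...,2]-.122)<.004)&(abs(P[...,0]-.432)<.034)&(abs(P[...,1]+.152)<.034)
Q=P[m]; print(len(Q),np.median(Q[:,2]),cv2.minEnclosingCircle(Q[:,:2].astype(np.float32)))
A=np.c_[Q[:,:2]-Q[:,:2].mean(0),np.ones(len(Q))]; print('plane',np.linalg.lstsq(A,Q[:,2],rcond=None)[0])
m=(d>0)&(P[...,2]>.165)&(P[...,2]<.185)&(abs(P[...,0]-.43)<.07)&(abs(P[...,1]+.31)<.07); print('handle?',m.sum(), P[m].mean(0) if m.any() else 0)
t=cv2.imread('pics/t4.png')[150:260,280:460]
cv2.imwrite('pics/c4.png',np.hstack([cv2.resize(im[:,:,::-1],(400,300)),cv2.resize(t,(400,300))]))
E
```

```text
15.3 [ 0.4316721  -0.1521369   0.21956923] [ 0.76784953 -0.40660704 -0.02270481]
3331 0.12228626238714169 ((0.43276649713516235, -0.15195031464099884), 0.030182240530848503)
plane [ 0.00214543 -0.00217596  0.12222786]
handle? 0 0
```

View pics/c4.png

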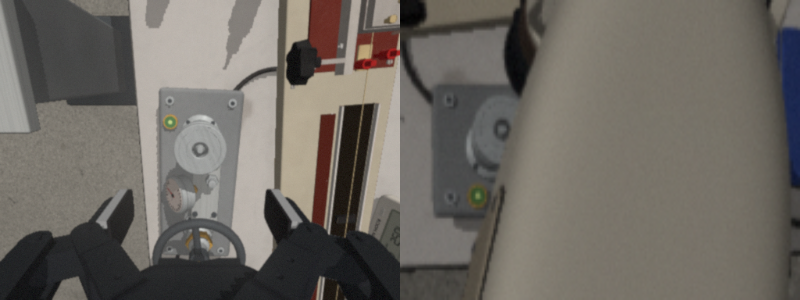

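The ring is flat and centred on the carrier: the circle at (200,150) has the post in its bore, with its top at 0.1222 m. I move above the crank handle with the gripper partly open.

Request:
play_rows([
  {"linear":[-0.02,-0.004,0],"delta_rot":[0,0,0]},
  {"linear":[-0.035,-0.008,0],"delta_rot":[0,0,0]},
  {"linear":[-0.04,-0.009,0],"delta_rot":[0,0,0]},
  {"linear":[-0.04,-0.009,0],"delta_rot":[0,0,0]},
  {"linear":[-0.035,-0.008,0],"delta_rot":[0,0,0]},
  {"linear":[-0.017,-0.004,0],"delta_rot":[0,0,0]},
  {"linear":[0,0,0],"delta_rot":[0,0,0]},
  {"linear":[0,0,0],"delta_rot":[0,0,0]},
  {"linear":[0,0,0],"delta_rot":[0,0,0]},
  {"linear":[0,0,0],"delta_rot":[0,0,0]},
], grip=0.3)

```text
clock: 16.65
position: [0.3905, -0.3385, 0.2207]
ee_rot: [0.707, 0.707, 0.0, 0.0]
wrist_force: [-0.5, -0.8, 0.4]
opening: 0.0551
gripper_force: 0.0
```

```bash
python3 - <<'E'
from h import *
s=robot.read_state(); print(s['clock'],s['position'],s['ee_rot'],s['opening'])
snap('wrist','w5')
im,d,P=load('w5')
m=(d>0)&(P[...,2]>.174)&(P[...,2]<.186)&(abs(P[...,0]-.39)<.02)&(abs(P[...,1]+.338)<.03)
Q=P[m]; print('handle',len(Q),Q.mean(0),cv2.minEnclosingCircle(Q[:,:2].astype(np.float32)))
m=(d>0)&(P[...,2]>.108)&(P[...,2]<.122)&(np.hypot(P[...,0]-.431,P[...,1]+.312)<.07)&(np.hypot(P[...,0]-.431,P[...,1]+.312)>.05)
Q=P[m]; 
from scipy.optimize import least_squares
print('rim',len(Q),least_squares(lambda c:np.hypot(Q[:,0]-c[0],Q[:,1]-c[1])-c[2],[.431,-.312,.058],loss='soft_l1',f_scale=.003).x,np.percentile(Q[:,2],90))
cv2.imwrite('pics/w5b.png',im[:,:,::-1])
E
```

```text
16.65 [ 0.3905083  -0.33852103  0.22067428] [7.06785825e-01 7.07427587e-01 5.21659245e-05 6.50914902e-05] 0.055148133574048096
handle 587 [ 0.39038925 -0.33932187  0.17834086] ((0.38997238874435425, -0.3407116234302521), 0.01039785984903574)
rim 5481 [ 0.43033619 -0.31099234  0.05694833] 0.11891604390335087
```

View pics/w5b.png

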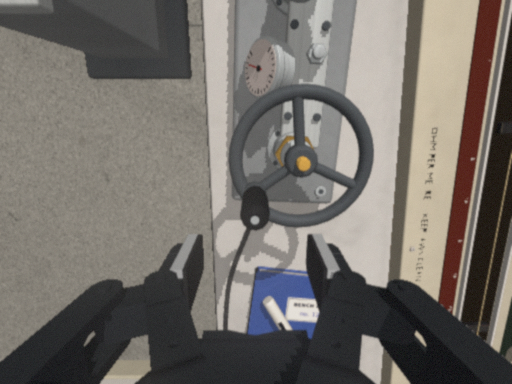

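The handle is at (255,205), between the fingers at about (0.390,-0.340). I descend and grip it.

Request:
play_rows([
  {"linear":[-0.0015,-0.0005,0.015],"delta_rot":[0,0,0]},
  {"linear":[0,0,0.02],"delta_rot":[0,0,0]},
  {"linear":[0,0,0.02],"delta_rot":[0,0,0]},
  {"linear":[0,0,0.015],"delta_rot":[0,0,0]},
  {"linear":[0,0,0.01],"delta_rot":[0,0,0]},
  {"linear":[0,0,0.005],"delta_rot":[0,0,0]},
  {"linear":[0,0,0],"delta_rot":[0,0,0]},
  {"linear":[0,0,0],"delta_rot":[0,0,0]},
  {"linear":[0,0,0],"delta_rot":[0,0,0]},
  {"linear":[0,0,0],"delta_rot":[0,0,0]},
])

```text
clock: 17.95
position: [0.3898, -0.341, 0.1359]
ee_rot: [0.707, 0.707, 0.0, 0.0]
wrist_force: [0.0, 0.3, 0.6]
opening: 0.0555
gripper_force: 0.0
```

Request:
play_rows([
  {"linear":[0,0,0],"delta_rot":[0,0,0]},
  {"linear":[0,0,0],"delta_rot":[0,0,0]},
  {"linear":[0,0,0],"delta_rot":[0,0,0]},
  {"linear":[0,0,0],"delta_rot":[0,0,0]},
  {"linear":[0,0,0],"delta_rot":[0,0,0]},
  {"linear":[0,0,0],"delta_rot":[0,0,0]},
  {"linear":[0,0,0],"delta_rot":[0,0,0]},
  {"linear":[0,0,0],"delta_rot":[0,0,0]},
  {"linear":[0,0,0],"delta_rot":[0,0,0]},
  {"linear":[0,0,0],"delta_rot":[0,0,0]},
], grip=-1)

```text
clock: 19.2
position: [0.3902, -0.3408, 0.1358]
ee_rot: [0.707, 0.707, 0.0, 0.0]
wrist_force: [4.6, 2.9, 4.8]
opening: 0.0204
gripper_force: 59.0
```

```bash
cat > arc.py <<'E'
import sys,json,numpy as np
from h import robot
C=np.array([float(sys.argv[4]),float(sys.argv[5])]) if len(sys.argv)>4 else np.array([.4308,-.3115])
s=robot.read_state(); p=s['position'][:2]; r=p-C
a0=np.degrees(np.arctan2(r[1],r[0]))
print(s['clock'],s['position'],s['wrist_force'],s['opening'],s['gripper_force'],'ang',a0,'local',(a0+2.2)%360,'r',np.hypot(*r))
step,n,zfill=float(sys.argv[1]),int(sys.argv[2]),int(sys.argv[3])
R=.05; pts=[C+R*np.array([np.cos(np.radians(a0+step*i)),np.sin(np.radians(a0+step*i))]) for i in range(n+1)]
rows=[[round(float(d[1]),4),round(float(d[0]),4),0] for d in np.diff(pts,axis=0)]
print(json.dumps(rows))
E
python3 arc.py -18 10 0
```

```text
19.2 [ 0.39019827 -0.34082769  0.13582012] [4.60055722 2.91622899 4.81491682] 0.02039766869122812 59.034534534439445 ang -144.1584288630595 local 218.0415711369405 r 0.05008606421830883
[[0.014, -0.0071, 0], [0.0155, -0.0024, 0], [0.0154, 0.0025, 0], [0.0139, 0.0071, 0], [0.011, 0.0111, 0], [0.0071, 0.014, 0], [0.0024, 0.0155, 0], [-0.0025, 0.0154, 0], [-0.0071, 0.0139, 0], [-0.0111, 0.011, 0]]
```

Request:
play_rows([
  {"linear":[0.014,-0.0071,0],"delta_rot":[0,0,0]},
  {"linear":[0.0155,-0.0024,0],"delta_rot":[0,0,0]},
  {"linear":[0.0154,0.0025,0],"delta_rot":[0,0,0]},
  {"linear":[0.0139,0.0071,0],"delta_rot":[0,0,0]},
  {"linear":[0.011,0.0111,0],"delta_rot":[0,0,0]},
  {"linear":[0.0071,0.014,0],"delta_rot":[0,0,0]},
  {"linear":[0.0024,0.0155,0],"delta_rot":[0,0,0]},
  {"linear":[-0.0025,0.0154,0],"delta_rot":[0,0,0]},
  {"linear":[-0.0071,0.0139,0],"delta_rot":[0,0,0]},
  {"linear":[-0.0111,0.011,0],"delta_rot":[0,0,0]},
])

```text
clock: 20.45
position: [0.47, -0.2805, 0.1358]
ee_rot: [0.707, 0.707, 0.001, -0.002]
wrist_force: [-0.5, 6.4, 9.4]
opening: 0.0204
gripper_force: 60.9
```

```bash
python3 arc.py -8 6 0
```

```text
20.45 [ 0.47000905 -0.28053104  0.13577244] [-0.49996117  6.38010975  9.36567774] 0.0204175620404136 60.85346941603348 ang 38.303160948351035 local 40.50316094835104 r 0.04996424645810546
[[-0.0058, 0.0039, 0], [-0.0063, 0.0031, 0], [-0.0066, 0.0022, 0], [-0.0069, 0.0012, 0], [-0.007, 0.0003, 0], [-0.0069, -0.0007, 0]]
```

Request:
play_rows([
  {"linear":[-0.0058,0.0039,0],"delta_rot":[0,0,0]},
  {"linear":[-0.0063,0.0031,0],"delta_rot":[0,0,0]},
  {"linear":[-0.0066,0.0022,0],"delta_rot":[0,0,0]},
  {"linear":[-0.0069,0.0012,0],"delta_rot":[0,0,0]},
  {"linear":[-0.003,0.0001,0],"delta_rot":[0,0,0]},
  {"linear":[-0.002,0,0],"delta_rot":[0,0,0]},
  {"linear":[0,0,0],"delta_rot":[0,0,0]},
  {"linear":[0,0,0],"delta_rot":[0,0,0]},
  {"linear":[0,0,0],"delta_rot":[0,0,0]},
  {"linear":[0,0,0],"delta_rot":[0,0,0]},
])

```text
clock: 21.7
position: [0.4811, -0.3127, 0.1358]
ee_rot: [0.707, 0.707, 0.0, -0.0]
wrist_force: [1.7, 3.5, 4.8]
opening: 0.0203
gripper_force: 60.5
```

```bash
python3 arc.py -1 5 0
```

```text
21.7 [ 0.48110655 -0.31267731  0.13583318] [1.70945637 3.48746426 4.75037531] 0.020347796052359837 60.506450983230025 ang -1.3406353996398348 local 0.8593646003601654 r 0.05032032876732495
[[-0.0009, -0.0, 0], [-0.0009, -0.0, 0], [-0.0009, -0.0001, 0], [-0.0009, -0.0001, 0], [-0.0009, -0.0001, 0]]
```

Request:
play_rows([
  {"linear":[-0.001,0,0],"delta_rot":[0,0,0]},
  {"linear":[-0.001,0,0],"delta_rot":[0,0,0]},
  {"linear":[-0.001,0,0],"delta_rot":[0,0,0]},
  {"linear":[0,0,0],"delta_rot":[0,0,0]},
  {"linear":[0,0,0],"delta_rot":[0,0,0]},
  {"linear":[0,0,0],"delta_rot":[0,0,0]},
  {"linear":[0,0,0],"delta_rot":[0,0,0]},
  {"linear":[0,0,0],"delta_rot":[0,0,0]},
  {"linear":[0,0,0],"delta_rot":[0,0,0]},
  {"linear":[0,0,0],"delta_rot":[0,0,0]},
])

```text
clock: 22.95
position: [0.4811, -0.3141, 0.1358]
ee_rot: [0.707, 0.707, 0.001, -0.001]
wrist_force: [2.3, 7.4, 6.8]
opening: 0.0205
gripper_force: 60.7
```

Request:
play_rows([
  {"linear":[-0.001,0,0],"delta_rot":[0,0,0]},
  {"linear":[-0.001,0,0],"delta_rot":[0,0,0]},
  {"linear":[0,0,0],"delta_rot":[0,0,0]},
  {"linear":[0,0,0],"delta_rot":[0,0,0]},
  {"linear":[0,0,0],"delta_rot":[0,0,0]},
  {"linear":[0,0,0],"delta_rot":[0,0,0]},
  {"linear":[0,0,0],"delta_rot":[0,0,0]},
  {"linear":[0,0,0],"delta_rot":[0,0,0]},
  {"linear":[0,0,0],"delta_rot":[0,0,0]},
  {"linear":[0,0,0],"delta_rot":[0,0,0]},
])

```text
clock: 24.2
position: [0.481, -0.3142, 0.1358]
ee_rot: [0.706, 0.708, 0.002, -0.002]
wrist_force: [1.8, 12.1, 8.7]
opening: 0.0206
gripper_force: 60.8
```

The stop is confirmed: 2 mm more command gave no motion and the force rose to 12 N. I compute the two-turn arc back.

```bash
python3 arc.py 18 20 0
```

```text
24.2 [ 0.48104515 -0.31415804  0.13576597] [ 1.82870175 12.09372721  8.74669753] 0.020565801913461385 60.84654326085001 ang -3.0282090652429434 local 359.17179093475704 r 0.05031541083461725
[[0.0156, -0.0016, 0], [0.0143, -0.0064, 0], [0.0116, -0.0105, 0], [0.0078, -0.0135, 0], [0.0033, -0.0153, 0], [-0.0016, -0.0156, 0], [-0.0064, -0.0143, 0], [-0.0105, -0.0116, 0], [-0.0135, -0.0078, 0], [-0.0153, -0.0033, 0], [-0.0156, 0.0016, 0], [-0.0143, 0.0064, 0], [-0.0116, 0.0105, 0], [-0.0078, 0.0135, 0], [-0.0033, 0.0153, 0], [0.0016, 0.0156, 0], [0.0064, 0.0143, 0], [0.0105, 0.0116, 0], [0.0135, 0.0078, 0], [0.0153, 0.0033, 0]]
```

Request:
play_rows([
  {"linear":[0.0196,-0.0016,0],"delta_rot":[0,0,0]},
  {"linear":[0.0143,-0.0064,0],"delta_rot":[0,0,0]},
  {"linear":[0.0116,-0.0105,0],"delta_rot":[0,0,0]},
  {"linear":[0.0078,-0.0135,0],"delta_rot":[0,0,0]},
  {"linear":[0.0033,-0.0153,0],"delta_rot":[0,0,0]},
  {"linear":[-0.0016,-0.0156,0],"delta_rot":[0,0,0]},
  {"linear":[-0.0064,-0.0143,0],"delta_rot":[0,0,0]},
  {"linear":[-0.0105,-0.0116,0],"delta_rot":[0,0,0]},
  {"linear":[-0.0135,-0.0078,0],"delta_rot":[0,0,0]},
  {"linear":[-0.0153,-0.0033,0],"delta_rot":[0,0,0]},
])

```text
clock: 25.45
position: [0.3812, -0.308, 0.1358]
ee_rot: [0.707, 0.707, 0.001, -0.0]
wrist_force: [6.2, 5.6, 4.8]
opening: 0.0206
gripper_force: 60.3
```

```bash
python3 arc.py 18 1 0
```

```text
25.45 [ 0.38115198 -0.30795073  0.13580333] [6.18161064 5.58815529 4.77345631] 0.0205682272638998 60.31262419419363 ang 175.91095543688104 local 178.11095543688103 r 0.0497747231858272
[[-0.0156, 0.0013, 0]]
```

Tracking well. I complete the first turn and then the second.

Request:
play_rows([
  {"linear":[-0.0156,0.0016,0],"delta_rot":[0,0,0]},
  {"linear":[-0.0143,0.0064,0],"delta_rot":[0,0,0]},
  {"linear":[-0.0116,0.0105,0],"delta_rot":[0,0,0]},
  {"linear":[-0.0078,0.0135,0],"delta_rot":[0,0,0]},
  {"linear":[-0.0033,0.0153,0],"delta_rot":[0,0,0]},
  {"linear":[0.0016,0.0156,0],"delta_rot":[0,0,0]},
  {"linear":[0.0064,0.0143,0],"delta_rot":[0,0,0]},
  {"linear":[0.0105,0.0116,0],"delta_rot":[0,0,0]},
  {"linear":[0.0135,0.0078,0],"delta_rot":[0,0,0]},
  {"linear":[0.0153,0.0033,0],"delta_rot":[0,0,0]},
])

```text
clock: 26.7
position: [0.4809, -0.3168, 0.1358]
ee_rot: [0.708, 0.706, -0.003, 0.002]
wrist_force: [-0.9, -5.3, 4.3]
opening: 0.0202
gripper_force: 60.3
```

Request:
play_rows([
  {"linear":[0.0156,-0.0016,0],"delta_rot":[0,0,0]},
  {"linear":[0.0143,-0.0064,0],"delta_rot":[0,0,0]},
  {"linear":[0.0116,-0.0105,0],"delta_rot":[0,0,0]},
  {"linear":[0.0078,-0.0135,0],"delta_rot":[0,0,0]},
  {"linear":[0.0033,-0.0153,0],"delta_rot":[0,0,0]},
  {"linear":[-0.0016,-0.0156,0],"delta_rot":[0,0,0]},
  {"linear":[-0.0064,-0.0143,0],"delta_rot":[0,0,0]},
  {"linear":[-0.0105,-0.0116,0],"delta_rot":[0,0,0]},
  {"linear":[-0.0135,-0.0078,0],"delta_rot":[0,0,0]},
  {"linear":[-0.0153,-0.0033,0],"delta_rot":[0,0,0]},
])

```text
clock: 27.95
position: [0.3812, -0.3079, 0.1358]
ee_rot: [0.707, 0.707, 0.001, -0.0]
wrist_force: [6.8, 4.4, 3.7]
opening: 0.0205
gripper_force: 60.3
```

Request:
play_rows([
  {"linear":[-0.0156,0.0016,0],"delta_rot":[0,0,0]},
  {"linear":[-0.0143,0.0064,0],"delta_rot":[0,0,0]},
  {"linear":[-0.0116,0.0105,0],"delta_rot":[0,0,0]},
  {"linear":[-0.0078,0.0135,0],"delta_rot":[0,0,0]},
  {"linear":[-0.0033,0.0153,0],"delta_rot":[0,0,0]},
  {"linear":[0.0016,0.0156,0],"delta_rot":[0,0,0]},
  {"linear":[0.0064,0.0143,0],"delta_rot":[0,0,0]},
  {"linear":[0.0105,0.0116,0],"delta_rot":[0,0,0]},
  {"linear":[0.0135,0.0078,0],"delta_rot":[0,0,0]},
  {"linear":[0.0153,0.0033,0],"delta_rot":[0,0,0]},
])

```text
clock: 29.2
position: [0.4809, -0.3168, 0.1359]
ee_rot: [0.708, 0.706, -0.003, 0.002]
wrist_force: [-0.6, -5.8, 4.5]
opening: 0.0204
gripper_force: 60.3
```

Request:
play_rows([
  {"linear":[0,0,0],"delta_rot":[0,0,0]},
  {"linear":[0,0,0],"delta_rot":[0,0,0]},
  {"linear":[0,0,0],"delta_rot":[0,0,0]},
  {"linear":[0,0,0],"delta_rot":[0,0,0]},
  {"linear":[0,0,0],"delta_rot":[0,0,0]},
  {"linear":[0,0,0],"delta_rot":[0,0,0]},
  {"linear":[0,0,0],"delta_rot":[0,0,0]},
  {"linear":[0,0,0],"delta_rot":[0,0,0]},
  {"linear":[0,0,0],"delta_rot":[0,0,0]},
  {"linear":[0,0,0],"delta_rot":[0,0,0]},
])

```text
clock: 30.45
position: [0.4811, -0.3144, 0.1359]
ee_rot: [0.707, 0.707, 0.0, 0.0]
wrist_force: [2.4, 1.3, 5.9]
opening: 0.0207
gripper_force: 60.4
```

```bash
python3 - <<'E'
from h import *
s=robot.read_state(); print(s['clock'],s['position'],s['wrist_force'],s['gripper_force'],s['qvel'].round(4))
snap('wrist','w6'); snap('scene','s6')
im,d,P=load('w6')
m=(d>0)&(abs(P[...,2]-.116)<.008)&(abs(P[...,0]-.432)<.034)&(abs(P[...,1]+.152)<.034)
Q=P[m]; 
if len(Q): print(len(Q),np.median(Q[:,2]),cv2.minEnclosingCircle(Q[:,:2].astype(np.float32)))
a=cv2.imread('pics/s6.png')
cv2.imwrite('pics/c6.png',np.hstack([cv2.resize(im[:,:,::-1],(400,300)),cv2.resize(a[190:340,230:430],(400,300))]))
E
```

```text
30.45 [ 0.48105924 -0.31436494  0.13585713] [2.39957445 1.32631022 5.85115593] 60.4154104180634 [ 0.0001  0.0009  0.0003 -0.0003 -0.0007  0.0004]
```

View pics/c6.png

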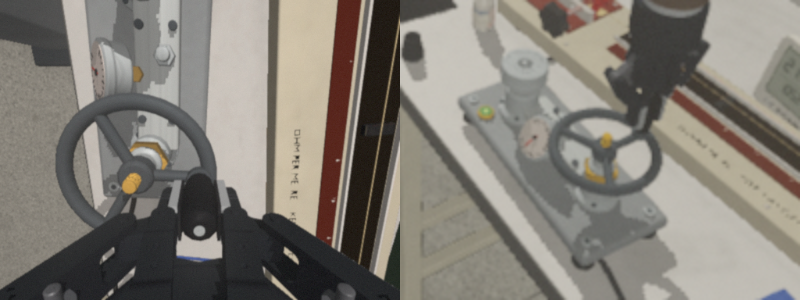

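The wrist view shows the handle at (200,210), clamped between the fingers. The scene view shows the ring flat on the carrier at (525,70). The TCP is back within 0.2 mm of its stop position after exactly two turns, so I hand in.

```bash
python3 -c "
from rig import robot
print(robot.finish_job())"
```

```text
the job is handed in; nothing more can be done
None
```

I handed the job in with the ring mass flat on the carrier over its post, the valve run to its stop and backed off two full turns, and the gripper still holding the crank handle at about 60 N; no verdict came back.

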